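# Weighing out a lot of worn router cutters

### The job

Weigh out a lot of worn cutters for the carbide recycler: draw the big worn two-winged cutter out of the wooden tool block, lay it down on the rubber mat and let go, then take it again across its blade and set it gently, lying flat, in the pan of the dial scale. Then put small worn cutters from the board into the pan, gently and one at a time, only until the scale's pointer has reached the marker hand, and leave it so. Leave the marker as it is set, keep the small cutters you do not need on the board, and do not disturb anything else.

Things in the scene. Friction and masses are not known exactly. Their poses are not given: they have to be found in the camera images.
- big: Big worn steel cutter, 130 mm, 0.4 to 0.6 kg: round shank 20 mm thick, 60 mm long, then a flat two-winged blade 70 long, 40 wide, 20 thick. Origin: centre of the shank's end; z along it to the blade's tip, y across the blade's width, x through its thickness. Starts upright, shank down, in a hole of the block, blade 70 to 140 mm above the bench. Tipped about its y and let go, it falls flat and does not roll.
- big_mid (a point): The point on the big cutter's centre line 80 mm from the shank's end (about its centre of mass, inside the blade); 10 mm above what it lies on when it lies flat.
- block: Wooden tool block, fixed, 75 x 290 mm, 55 high; origin: centre of its underside, long side along y. Holes 23 mm wide, 45 deep at y = -100, 0, +100 mm. Two hold good cutters that stay: a slim spiral one and one with a 52 mm disc on top; the big worn cutter, with its flat blade, stands in the third.
- mat: Black rubber mat lying fixed on the bench, 150 mm (its x) by 220 mm (its y), 3 mm thick; origin at the centre of its underside. Nothing lies on it at the start.
- board: Plain wooden board, fixed on the bench, 210 x 210 mm, 6 mm thick; origin at the centre of its underside. The three small worn cutters and a round collet nut lie on it.
- small1: Small worn cutter, one of three alike, 75 mm long, about 0.2 kg, lying flat: shank 12 mm thick, 30 long, then a flat two-winged blade 45 long, 24 wide, 12 thick. Origin: middle of its length, on its underside; x along it to the blade's tip (blade from x = -7.5 to +37.5 mm, centre of mass about x = +10 mm), y across its width, z up.
- small2: Small worn cutter, one of three alike, 75 mm long, about 0.2 kg, lying flat: shank 12 mm thick, 30 long, then a flat two-winged blade 45 long, 24 wide, 12 thick. Origin: middle of its length, on its underside; x along it to the blade's tip (blade from x = -7.5 to +37.5 mm, centre of mass about x = +10 mm), y across its width, z up.
- small3: Small worn cutter, one of three alike, 75 mm long, about 0.2 kg, lying flat: shank 12 mm thick, 30 long, then a flat two-winged blade 45 long, 24 wide, 12 thick. Origin: middle of its length, on its underside; x along it to the blade's tip (blade from x = -7.5 to +37.5 mm, centre of mass about x = +10 mm), y across its width, z up.
- pan: The scale's steel weighing pan, 180 mm (its x) by 250 mm (its y) inside, with a 10 mm high, 3 mm thick rim; origin at the centre of the floor's upper face, 86 mm above the bench when empty, z up, x towards the dial. It sinks on a spring, about 15 mm per kg.
- pointer (a joint): The black pointer's angle in rad: 0 at the zero mark (empty pan), growing clockwise for the reader by 4.67 per kg in the pan (0.93 per small cutter); settles in about 0.6 s. The dial slopes on the scale's side towards the pan's +x; zero is the point nearest the pan; a tick every 25 g, longer ones every 100 and 200 g.
- marker (a joint): The target hand on the same dial, thin with a square tab near the rim, set to the lot's weight: angle in rad, same zero and direction as the pointer, 3.0 to 3.6; it stays as set. The pointer has reached it when its angle is equal or greater. The big cutter alone never reaches it; one or two small ones more do.
- pointer_tip (a point): Tip of the pointer, 50 mm from the dial's centre.
- marker_tip (a point): The marker hand's tab, 50 mm from the dial's centre; the point's x axis runs from the tab to the dial's centre, y is the way the pointer moves as weight is added.
- spiral: Good slim spiral cutter standing in the block; origin at its shank's end. Leave it.
- disc: Good disc cutter standing in the block; origin at its shank's end. Leave it.
- nut: Round collet nut, 42 mm diameter, 26 mm high, on the board; origin at the centre of its underside. Leave it.
- spanner: Steel spanner 190 mm long lying between the tool block and the back rack. Leave it.
- pod1: Black suction pod, 130 x 70 x 47 mm, beyond the wooden board. Leave it.
- pod2: Black suction pod, 130 x 70 x 47 mm, beyond the tool block. Leave it.
- brush: Hand brush right of the scale. Leave it.
- oil: Bottle, 56 mm diameter, 150 mm high, right of the scale. Leave it.
Things that resemble listed ones, but are neither listed nor needed, are in the scene too. Leave any orange look-alike of the small1 alone.

How it is judged:
By the outcome, as a careful person would: the job done as asked, in the order asked, and still so for the second after the job is handed in, with the robot touching nothing.
It also fails if it takes over 72 s, if anything falls off the work surface, if the arm or the gripper's body presses on something with over 40 N, if the wrist force passes 120 N, or if a joint passes its speed limit or range.

### The arm

A 6-joint arm with a two-finger parallel gripper is mounted at the origin on the work surface. World frame = base frame: x ahead of the robot, y to its left, z up, the work surface at z = 0. Lengths are in m, angles in rad, forces in N, time in s.
With the tool pointing down it reaches from about 0.325 to 0.9 m from the base axis. Payload 6.1 kg.
Tool frame: the origin (TCP) lies midway between the tips of the shut fingers; the grasp point (between the pads) lies 19 mm behind it; x points along the fingers, y is the direction in which the jaws open and shut, and the axes are right-handed (so a half turn about x gives the same grasp; the last joint's range is limited). The gripper opens to 85 mm and grips with 20 to 120 N. Pads are 22 mm wide; open, the fingers measure 114 mm over their backs; the gripper's body (76 mm by 85 mm) begins 54 mm behind the grasp point. The pads swing forward as they close: fully open they stand 13 mm farther back than shut.
Start: joints at [1.148, 0.22, 1.526, -0, 1.395, -0.126], TCP at [0.183, 0.598, 0.231] pointing down, gripper open.
Joint ranges: [-2.98, 2.98], [-0.91, 2.08], [0.09, 2.57], [-1.24, 4.39], [0.2, 2.65], [-2.68, 2.68]. Speed limits (rad/s): [2.57, 2.57, 3.01, 3.14, 3.14, 3.14].

### API

Orientations are given as [roll, pitch, yaw] about the fixed x, y, z axes, in that order (R = Rz(yaw) Ry(pitch) Rx(roll)).
In Python, from plant import movep, move_l, set_joints, gripper_to, hold, inverse_kinematics, observe, get_image, get_calibration, Unreachable, job_done gives the robot as it stands. Calls block until the motion is done:
- movep(position, orientation): joint-space move of the TCP to a pose.
- move_l(position, feed=0.15, rotation=None, max_force=None): straight line of the TCP; rotation=None keeps the orientation; feed is the mean speed in m/s. With max_force (N) it stops when the force on the tool has changed by that much, and returns True; else False.
- set_joints(angles): joint-space move.
- gripper_to(opening, f_grip=None): finger opening in m; f_grip is the grip in N (None keeps the last); returns when the fingers have stopped.
- hold(seconds).
- inverse_kinematics(position, orientation): joint angles nearest the present ones, or None.
- observe(): the state.
- get_image(name): name is "scene" or "top" or "wrist"; returns (picture, depth): 384x512x3 uint8, red, green, blue; 384x512 float32, m along the optical axis (not along the pixel's ray), 0 where there is no reading.
- get_calibration(name): a dict with "intrinsics" (3x3 intrinsics, pixels), "dist_coeffs" ([k1, k2, p1, p2, k3] as OpenCV has them; the pictures are not rectified), "world_from_camera" (4x4, takes a point from camera to world coordinates). Camera axes: x right, y down, z forward; pixel columns grow to the right and rows downward; lengths in m; the calibration is good to about 2 mm. A picture is of the moment at which its call begins: read the wrist's pose just before it. get_calibration takes no time and is no camera call; for the wrist camera it gives the pose at the moment of the call.
A pose or a line that the arm cannot do raises Unreachable and nothing moves.
- job_done(): hands the job in, once; it reports no verdict.
The state is a dict: "time_s": time; "q": joint angles; "joint_velocities": joint speeds; "joint_torque": joint torques, N m; "eef_pos": TCP position; "tcp_rot": TCP orientation; "ft_force": force on the tool from outside, world axes, zero at the start; "torque": the same for the moment, N m; "opening": finger opening in m.
Only numpy, scipy, OpenCV 4.12 (cv2) and the standard library are available. Lean on these libraries where they do the work, as an engineer would, in place of code of your own. Each camera call takes 0.05 s, during which the arm holds its last target.

## Working session

There is one attempt and no reset: what is moved stays moved. The work goes in short steps, each a Python script; the robot and the scene stay as the last script left them, time stands still between calls to the robot, and variables do not carry over. Pictures are saved under pics/ and viewed, and the job is handed in when it is done.

```bash
ls; mkdir -p pics; python3 - <<'E'
from plant import *
import cv2,numpy as np
for n in ["scene","top","wrist"]:
    c=get_calibration(n); im,d=get_image(n)
    cv2.imwrite(f"pics/{n}0.png",cv2.cvtColor(im,cv2.COLOR_RGB2BGR)); np.savez(f"pics/{n}0.npz",im=im,d=d,K=c["intrinsics"],D=c["dist_coeffs"],T=c["world_from_camera"])
    print(n,np.round(c["world_from_camera"],3).tolist(),np.round(c["intrinsics"],1).tolist(),c["dist_coeffs"])
o=observe();print(o)
E
```

```text
pics
scene [[-0.837, 0.431, -0.337, 0.928], [0.547, 0.648, -0.53, 0.57], [-0.01, -0.628, -0.778, 0.996], [0.0, 0.0, 0.0, 1.0]] [[375.1, 0.0, 263.8], [0.0, 375.1, 189.7], [0.0, 0.0, 1.0]] [-0.11867586  0.          0.          0.          0.        ]
top [[0.01, -0.992, 0.128, 0.366], [-1.0, -0.013, -0.017, -0.049], [0.019, -0.128, -0.992, 1.373], [0.0, 0.0, 0.0, 1.0]] [[419.9, 0.0, 261.0], [0.0, 419.9, 185.7], [0.0, 0.0, 1.0]] [-0.09852234  0.          0.          0.          0.        ]
wrist [[0.291, 0.904, 0.312, 0.101], [0.957, -0.275, -0.097, 0.622], [-0.001, 0.327, -0.945, 0.373], [0.0, 0.0, 0.0, 1.0]] [[308.7, 0.0, 255.0], [0.0, 308.7, 189.8], [0.0, 0.0, 1.0]] [0.02904292 0.         0.         0.         0.        ]
{'time_s': 0.15, 'q': array([ 1.14789215e+00,  2.21051739e-01,  1.52731712e+00,  1.96639143e-05,
        1.39468781e+00, -1.26133399e-01]), 'joint_velocities': array([-0.00117878, -0.0009826 , -0.00326398, -0.00012802, -0.00152456,
        0.00127102]), 'joint_torque': array([ 1.02332353e-03, -4.97478890e+01, -3.89907825e+01, -2.77087329e-04,
        7.06848645e-03,  4.37279550e-05]), 'eef_pos': array([0.18260434, 0.59726425, 0.23046286]), 'tcp_rot': array([-1.71014922,  1.56933218, -2.00692346]), 'ft_force': array([-0.57215629, -1.07457734, -0.30884714]), 'torque': array([-0.01856998,  0.04471555,  0.01044275]), 'opening': 0.08551836553876743}
```

View pics/scene0.png

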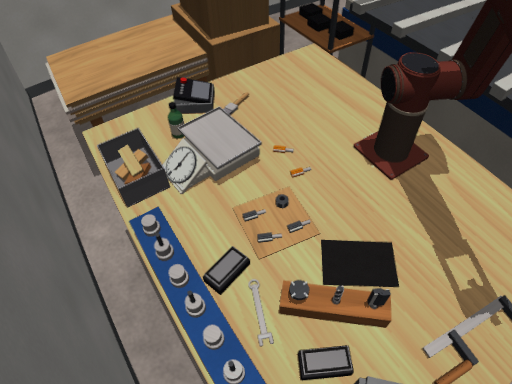

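View pics/top0.png

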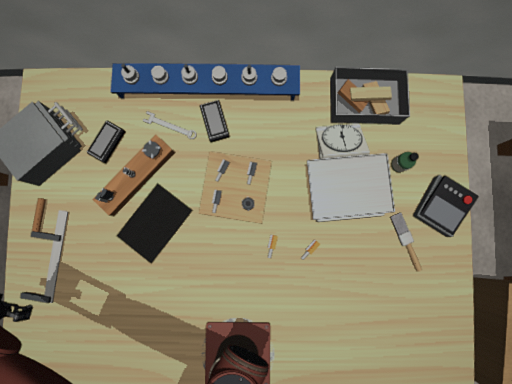

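View pics/wrist0.png

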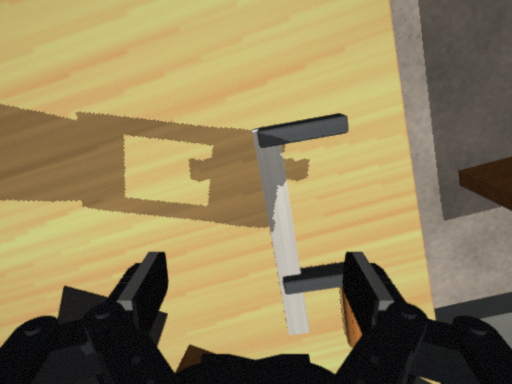

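The scene view shows the big cutter at the block's near end (378,297), the three small ones and the nut on the board (~275,220), the empty mat, and the scale at (220,140). Orange look-alikes lie at (283,149) and (300,171). Next I'll measure from the top camera.

```bash
cat > h.py <<'E'
import numpy as np, cv2
def load(n):
    z=np.load(n); return z["im"],z["d"],z["K"],z["D"],z["T"]
def cloud(d,K,D,T):
    h,w=d.shape; u,v=np.meshgrid(np.arange(w),np.arange(h))
    p=cv2.undistortPoints(np.stack([u,v],-1).reshape(-1,1,2).astype(float),K,D).reshape(h,w,2)
    P=np.dstack([p*d[...,None],d]); W=P@T[:3,:3].T+T[:3,3]; W[d==0]=np.nan
    return W
def proj(P,K,D,T):
    Ti=np.linalg.inv(T); r,_=cv2.Rodrigues(Ti[:3,:3]); return cv2.projectPoints(np.atleast_2d(P).astype(float),r,Ti[:3,3],K,D)[0].reshape(-1,2)
def snap(n,name):
    from plant import get_image,get_calibration
    c=get_calibration(n); im,d=get_image(n)
    np.savez(f"pics/{name}.npz",im=im,d=d,K=c["intrinsics"],D=c["dist_coeffs"],T=c["world_from_camera"])
    cv2.imwrite(f"pics/{name}.png",cv2.cvtColor(im,cv2.COLOR_RGB2BGR))
    return load(f"pics/{name}.npz")
def crop(src,x0,y0,x1,y1,s,out):
    im=cv2.imread(src)[y0:y1,x0:x1]; cv2.imwrite(out,cv2.resize(im,None,fx=s,fy=s,interpolation=cv2.INTER_CUBIC))
E
python3 - <<'E'
from h import *
crop("pics/top0.png",85,95,285,245,4,"pics/c1.png")
crop("pics/top0.png",290,110,430,230,5,"pics/c2.png")
im,d,K,D,T=load("pics/top0.npz"); W=cloud(d,K,D,T)
z=W[...,2]; v=np.clip(z/0.16*255,0,255); v[np.isnan(v)]=0
cv2.imwrite("pics/ht.png",cv2.resize(cv2.applyColorMap(v[95:245,85:435].astype(np.uint8),2),None,fx=2.2,fy=2.2,interpolation=0))
for p in [(330,180),(370,200),(350,225),(250,170),(160,220),(105,195),(150,150),(128,172),(222,168),(217,200),(250,173),(248,203),(240,180)]:
    print(p,np.round(W[p[1],p[0]],4))
E
```

```text
(330, 180) [ 0.5525 -0.2855  0.0847]
(370, 200) [ 0.4914 -0.4111  0.0836]
(350, 225) [ 0.4162 -0.3656  0.0021]
(250, 170) [ 0.5928 -0.0352  0.0118]
(160, 220) [0.4252 0.2555 0.0062]
(105, 195) [0.4917 0.3966 0.1323]
(150, 150) [0.6384 0.2764 0.0936]
(128, 172) [0.5649 0.3356 0.1146]
(222, 168) [0.598  0.0568 0.0127]
(217, 200) [0.4918 0.07   0.02  ]
(250, 173) [ 0.5824 -0.0354  0.0142]
(248, 203) [ 0.4823 -0.0305  0.0318]
(240, 180) [ 0.5597 -0.0028  0.0082]
```

View pics/c1.png

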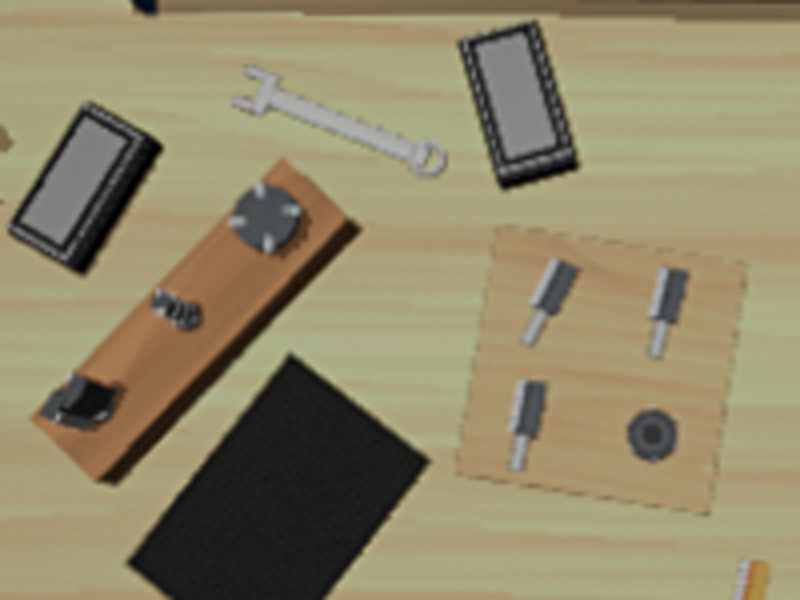

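View pics/c2.png

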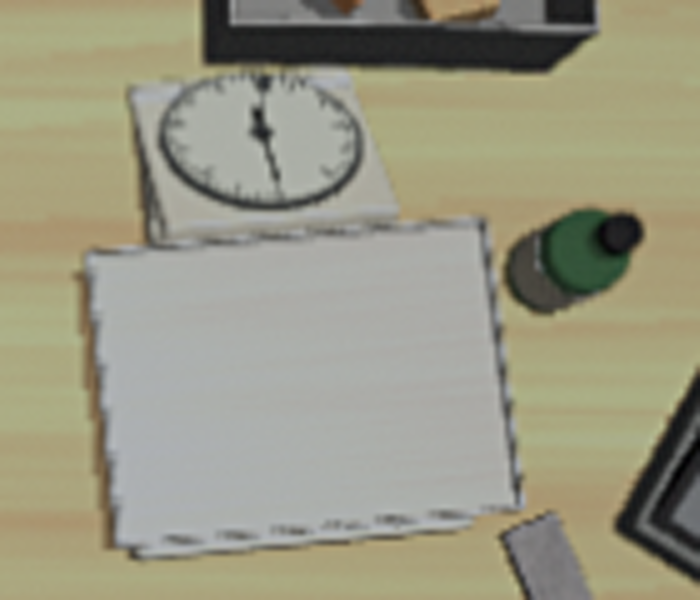

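View pics/ht.png

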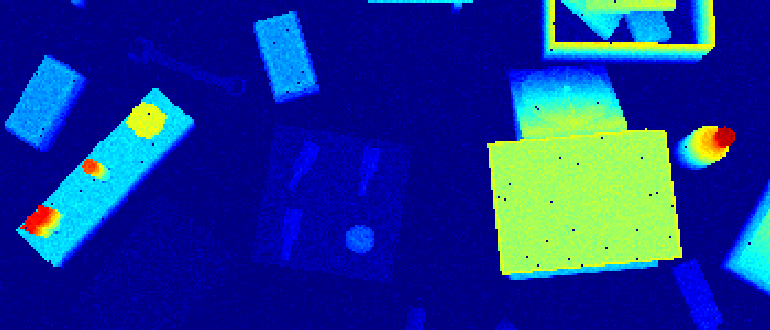

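```bash
cat >> h.py <<'E'
def onplane(px,z,K,D,T):
    p=cv2.undistortPoints(np.array(px,float).reshape(-1,1,2),K,D).reshape(-1,2)
    r=np.c_[p,np.ones(len(p))]@T[:3,:3].T; c=T[:3,3]
    return c+r*((z-c[2])/r[:,2:])
E
python3 - <<'E'
from h import *
np.set_printoptions(precision=4,suppress=True)
im,d,K,D,T=load("pics/top0.npz"); W=cloud(d,K,D,T)
c1=lambda l:[(85+x/4-.375,95+y/4-.375) for x,y in l]
c2=lambda l:[(290+x/5-.4,110+y/5-.4) for x,y in l]
def rect(n,px,z):
    P=onplane(px,z,K,D,T)[:,:2]; print(n,"c",P.mean(0)); 
    for i in range(4):
        e=P[(i+1)%4]-P[i]; print("   ",P[i],np.linalg.norm(e),np.degrees(np.arctan2(e[1],e[0])))
rect("block",c1([(35,418),(282,160),(358,228),(108,482)]),.055)
rect("mat",[(x,y) for x,y in c1([(128,562),(290,353),(430,461),(0,0)])],.003)
rect("board",c1([(498,226),(748,264),(709,515),(458,474)]),.006)
rect("pan",c2([(88,252),(484,218),(522,507),(110,547)]),.096)
# small cutters: points above 
z=W[...,2]
for n,px in [("s1",[(528,343),(568,262)]),("s2",[(655,356),(676,268)]),("s3",[(517,468),(533,381)]),("nut",[(652,434)]*2)]:
    zz=.012 if n!="nut" else .032
    P=onplane(c1(px),.006+.012 if n!="nut" else .032,K,D,T)[:,:2]; e=P[1]-P[0]; print(n,P.mean(0),np.linalg.norm(e),np.degrees(np.arctan2(e[1],e[0])))
m=(z>.122)&(z<.16); m[:, :90]=0; m[:,125:]=0; m[:180]=0;m[210:]=0
P=W[m]; print(len(P),np.median(P,0)); ys,xs=np.nonzero(m); 
q=onplane(np.c_[xs,ys],.14,K,D,T)[:,:2]; r=cv2.minAreaRect(q.astype(np.float32)*1000); print(r)
E
```

```text
block c [0.5653 0.3353]
    [0.4858 0.4614] 0.28392142657135655 -41.828354424675496
    [0.6974 0.2721] 0.08451908399889775 -130.84582811543513
    [0.6421 0.2082] 0.28124298565436473 137.12782087068905
    [0.436  0.3995] 0.0794928865444844 51.18179720965774
mat c [0.5578 0.3394]
    [0.3738 0.3974] 0.21496035158341323 -36.132996476914535
    [0.5474 0.2706] 0.14732055371655262 -126.41464981243524
    [0.4599 0.152 ] 0.5486718654244722 44.65279811610101
    [0.8502 0.5377] 0.49670062282849425 -163.5923784237798
board c [0.5374 0.0119]
    [0.6554 0.1013] 0.20963701917826427 -98.02441355179708
    [ 0.6261 -0.1063] 0.20962996611550175 171.72675608208584
    [ 0.4187 -0.0761] 0.20685459743109375 81.45305940566112
    [0.4494 0.1285] 0.2077500514138651 -7.505745948055124
pan c [ 0.5345 -0.3462]
    [ 0.6126 -0.2129] 0.25218728589060935 -84.10311172706453
    [ 0.6385 -0.4637] 0.18268666450736054 -174.0753372976427
    [ 0.4568 -0.4826] 0.2582503338979062 95.94568122675281
    [ 0.4301 -0.2257] 0.18300411518333226 4.026064157850928
s1 [0.5898 0.0574] 0.07426727083898685 -24.771583815416392
s2 [ 0.5832 -0.0387] 0.07472839116909759 -12.477961669780305
s3 [0.4896 0.0738] 0.07170679452975967 -9.061721750319094
nut [ 0.4819 -0.0293] 0.0 0.0
97 [0.4939 0.4066 0.1385]
((492.9586181640625, 405.417724609375), (24.005273818969727, 46.161930084228516), 46.59845733642578)
```

Block yaw is about 48°, with the big cutter near (0.491, 0.403). The mat centre is about (0.417, 0.275). I'll take a closer look at the big cutter's blade with the wrist camera.

```bash
python3 - <<'E'
from h import *
from plant import *
print(observe()["time_s"])
movep([0.47,0.39,0.36],[0,np.pi/2,-.3])
o=observe();print(o["time_s"],o["eef_pos"])
snap("wrist","w1")
E
```

```text
0.15
1.5583 [0.46911498 0.3907144  0.35930269]
```

View pics/w1.png

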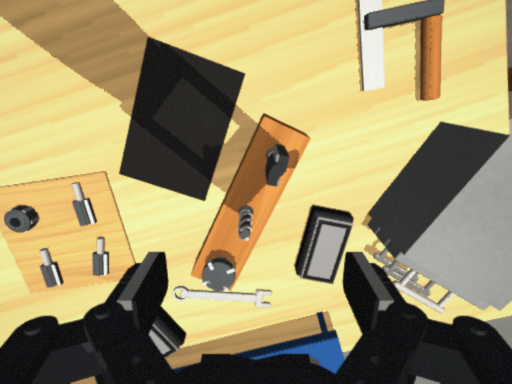

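This wrist view shows nearly everything at once: the blade at (277,164), the block from (262,115) to (225,290), the mat, and the board with the smalls at left. Now cropping in.

```bash
python3 - <<'E'
from h import *
crop("pics/w1.png",230,105,320,205,6,"pics/c3.png")
crop("pics/w1.png",0,165,140,300,5,"pics/c4.png")
crop("pics/w1.png",110,25,320,295,2.8,"pics/c5.png")
E
```

```text
(no output)
```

View pics/c3.png

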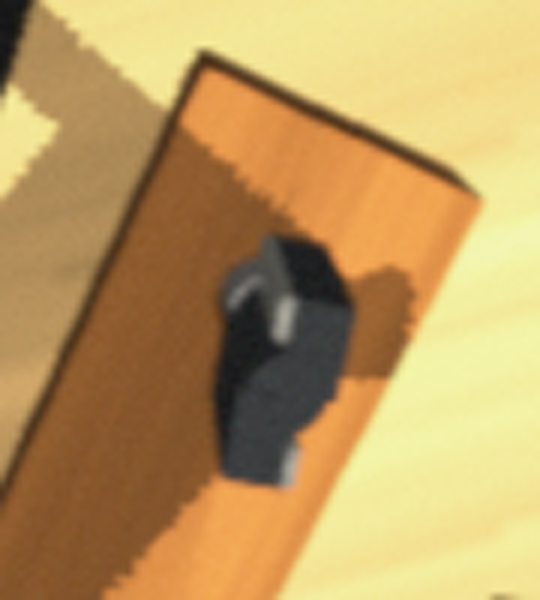

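View pics/c4.png

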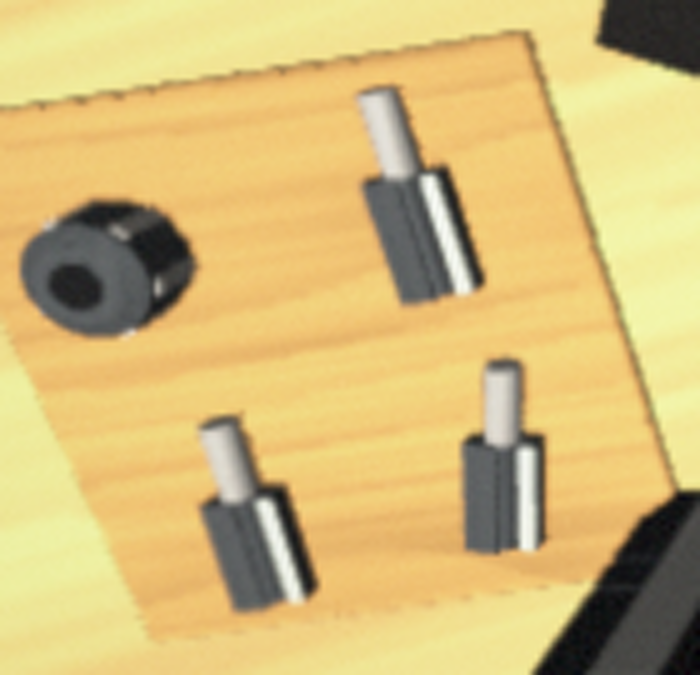

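View pics/c5.png

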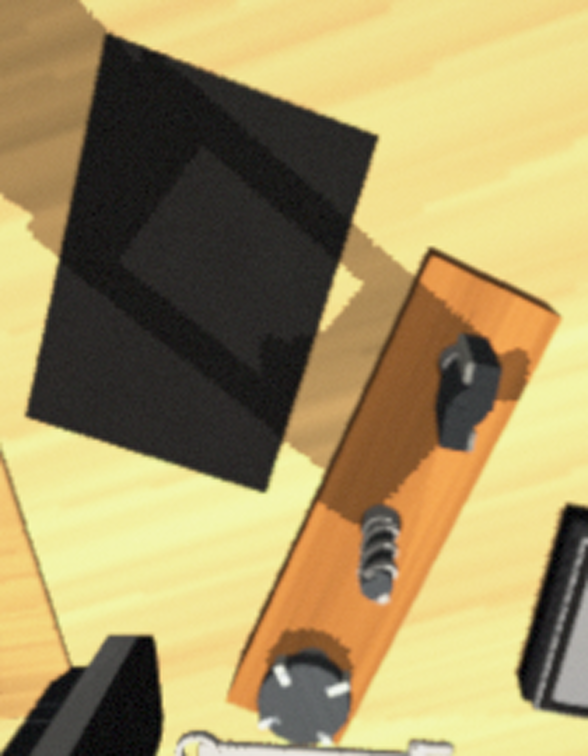

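```bash
python3 - <<'E'
from h import *
np.set_printoptions(precision=4,suppress=True)
im,d,K,D,T=load("pics/w1.npz"); W=cloud(d,K,D,T); z=W[...,2]
m=np.zeros(z.shape,bool); m[130:195,255:300]=1; 
m1=m&(z>.07)
zz=z[130:195,255:300]; print(np.sort(zz[zz>.07])[::25])
m2=m&(z>.133)
v=np.clip((z-.05)/.1*255,0,255);v[np.isnan(v)]=0
cv2.imwrite("pics/c6.png",cv2.resize(cv2.applyColorMap(v[105:205,230:320].astype(np.uint8),2),None,fx=6,fy=6,interpolation=0))
ys,xs=np.nonzero(m2); q=onplane(np.c_[xs,ys],.14,K,D,T)[:,:2]
print(len(q),q.mean(0),cv2.minAreaRect(q.astype(np.float32)*1000)); 
w,V=np.linalg.eigh(np.cov(q.T)); print(np.sqrt(w)*1e3,V[:,1],np.degrees(np.arctan2(V[1,1],V[0,1])))
c=lambda l:[(230+x/6-.42,105+y/6-.42) for x,y in l]
P=onplane(c([(202,52),(482,202)]),.055,K,D,T); print(P, np.linalg.norm(P[1]-P[0]))
P=onplane(c([(350,308),(285,300),(225,473),(290,488)]),.14,K,D,T); print(P)
c5=lambda l:[(110+x/2.8-.32,25+y/2.8-.32) for x,y in l]
P=onplane(c5([(107,35),(378,136),(265,492),(27,415)]),.003,K,D,T); print("mat",P,P.mean(0))
for n,px in dict(s1=[(500,365),(503,551)],s2=[(220,422),(275,605)],s3=[(377,92),(443,296)]).items():
    P=onplane([(x/5-.4,165+y/5-.4) for x,y in px],.012,K,D,T)[:,:2]; e=P[1]-P[0]; print(n,P.mean(0),np.linalg.norm(e),np.degrees(np.arctan2(e[1],e[0])))
E
```

```text
[0.07   0.0774 0.0831 0.0906 0.0971 0.1028 0.1086 0.1144 0.1195 0.1247
 0.129  0.1338 0.1373 0.1384 0.1386 0.1388 0.139  0.1393 0.1395 0.1396
 0.1397 0.1398 0.1399 0.1401 0.1402 0.1404 0.1405 0.1407 0.1411]
442 [0.4903 0.4121] ((490.62420654296875, 411.8687438964844), (20.015941619873047, 41.63443374633789), 58.751312255859375)
[ 4.7738 11.8272] [-0.7689  0.6394] 140.2519612568938
[[0.4298 0.4149 0.055 ]
 [0.4834 0.4694 0.055 ]] 0.0763966109792382
[[0.478  0.4291 0.14  ]
 [0.4727 0.4172 0.14  ]
 [0.5038 0.3956 0.14  ]
 [0.5109 0.4075 0.14  ]]
mat [[0.2836 0.2854 0.003 ]
 [0.3704 0.4048 0.003 ]
 [0.5454 0.2757 0.003 ]
 [0.4577 0.1573 0.003 ]] [0.4143 0.2808 0.003 ]
s1 [0.5893 0.0622] 0.076962316795746 -25.203405118114507
s2 [ 0.583 -0.034] 0.0766885996756445 -14.349604876968224
s3 [0.4878 0.0786] 0.07459567340620642 -10.456702540971383
```

View pics/c6.png

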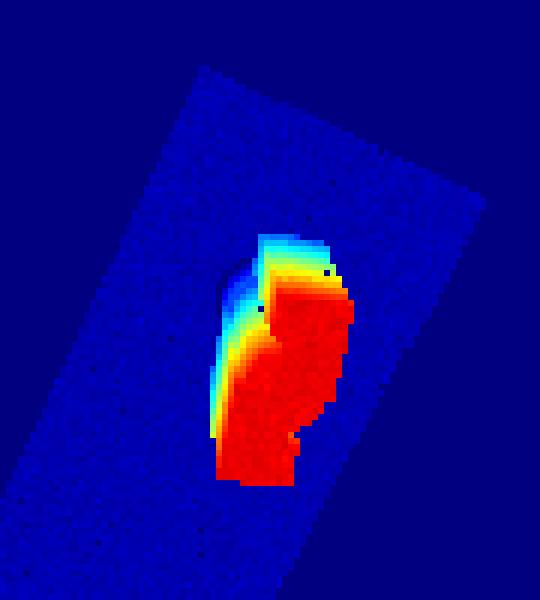

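```bash
python3 - <<'E'
from h import *
np.set_printoptions(precision=4,suppress=True)
crop("pics/scene0.png",225,180,405,335,4,"pics/c7.png")
im,d,K,D,T=load("pics/scene0.npz"); W=cloud(d,K,D,T); z=W[...,2]
m=np.zeros(z.shape,bool); m[280:315,360:400]=1; m&=z>.13
ys,xs=np.nonzero(m);q=onplane(np.c_[xs,ys],.14,K,D,T)[:,:2]; print(np.median(z[m]),cv2.minAreaRect(q.astype(np.float32)*1000))
im,d,K,D,T=load("pics/top0.npz"); W=cloud(d,K,D,T); z=W[...,2]
m=np.zeros(z.shape,bool); m[180:210,90:125]=1; m&=z>.133
ys,xs=np.nonzero(m);q=onplane(np.c_[xs,ys],.14,K,D,T)[:,:2]; print(np.median(z[m]),cv2.minAreaRect(q.astype(np.float32)*1000))
# nut & wheres
for n,z0 in [("pics/scene0.npz",0),("pics/top0.npz",0),("pics/w1.npz",0)]:
    im,d,K,D,T=load(n); W=cloud(d,K,D,T); z=W[...,2]
    m=(np.hypot(W[...,0]-.482,W[...,1]+.028)<.035)&(z>.024)&(z<.045)
    print(n,m.sum(),np.nanmedian(z[m]),[ (W[...,k][m].min()+W[...,k][m].max())/2 for k in (0,1)])
    m=(z>.045)&(z<.065)&(np.hypot(W[...,0]-.565,W[...,1]-.335)<.16)&(np.abs((W[...,0]-.565)*.669+(W[...,1]-.335)*.743)<.05)
    q=W[m][:,:2].astype(np.float32)*1000; print(cv2.minAreaRect(q),np.median(z[m]))
E
```

```text
0.14000353695616286 ((494.9615783691406, 415.10162353515625), (23.126237869262695, 44.13391876220703), 47.53169631958008)
0.1391966898917989 ((493.6639709472656, 407.74847412109375), (19.649133682250977, 43.9839973449707), 46.59845733642578)
pics/scene0.npz 115 0.03155446890651448 [np.float64(0.4810334283977331), np.float64(-0.024251469266596992)]
((565.9359130859375, 346.80987548828125), (79.35074615478516, 291.5631103515625), 47.830989837646484) 0.0555467793309955
pics/top0.npz 136 0.03112958514060926 [np.float64(0.4827594446366005), np.float64(-0.030405707779778954)]
((568.8897094726562, 341.97808837890625), (79.43079376220703, 291.2496032714844), 48.28410339355469) 0.054572160109093604
pics/w1.npz 506 0.030915245613458125 [np.float64(0.4807764553431623), np.float64(-0.02409389050857602)]
((566.235595703125, 344.8089599609375), (76.44094848632812, 292.38372802734375), 47.85736846923828) 0.05480194715524167
```

View pics/c7.png

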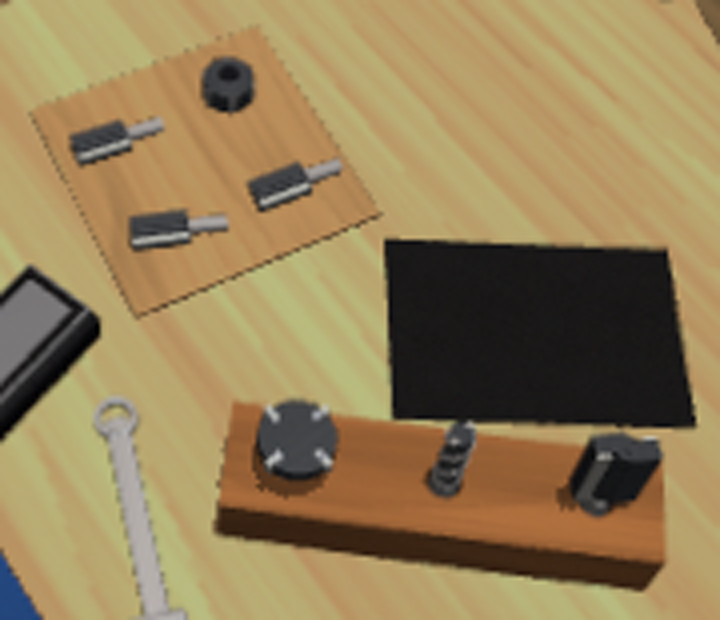

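```bash
python3 - <<'E'
from h import *
im,d,K,D,T=load("pics/w1.npz"); W=cloud(d,K,D,T); z=W[...,2]
m=np.zeros(z.shape,bool); m[130:195,255:300]=1; m&=z>.133
ys,xs=np.nonzero(m);q=onplane(np.c_[xs,ys],.14,K,D,T)[:,:2]*1000
for a in range(40,76,3):
    t=np.radians(a);x=q@[np.cos(t),np.sin(t)];y=q@[-np.sin(t),np.cos(t)]
    cx=(x.max()+x.min())/2;cy=(y.max()+y.min())/2
    print(a,np.round([np.ptp(x),np.ptp(y)],1),np.round([cx*np.cos(t)-cy*np.sin(t),cx*np.sin(t)+cy*np.cos(t)],1), "end-flat sharpness",((y>y.max()-2).sum(),(y<y.min()+2).sum()))
from plant import *
from scipy.spatial.transform import Rotation as R
c=np.array([.4912,.4122])
for a in (58,61,238,241):
  for pitch in (0,15,30,45):
    t=np.radians(a-180 if a>180 else a)+(0 if a<180 else np.pi)
    # tool x horizontal along direction t with down pitch
    tx=np.array([np.cos(t)*np.cos(np.radians(pitch)),np.sin(t)*np.cos(np.radians(pitch)),-np.sin(np.radians(pitch))])
    for roll in (0,np.pi):
        rpy=[roll,np.radians(pitch),t]
        p=np.r_[c,.105]+tx*.009
        j=inverse_kinematics(p,rpy); j2=inverse_kinematics(p-tx*.12,rpy); print(a,pitch,round(roll),None if j is None else np.round(j,2),None if j2 is None else np.round(j2,2))
E
```

```text
40 [24.6 44.6] [490.5 411.8] end-flat sharpness (np.int64(8), np.int64(6))
43 [22.9 44.4] [490.5 411.8] end-flat sharpness (np.int64(8), np.int64(8))
46 [21.2 44.1] [490.5 411.8] end-flat sharpness (np.int64(8), np.int64(8))
49 [19.5 43.7] [490.6 411.9] end-flat sharpness (np.int64(10), np.int64(9))
52 [19.5 43.2] [490.6 411.9] end-flat sharpness (np.int64(13), np.int64(11))
55 [19.7 42.6] [490.7 411.9] end-flat sharpness (np.int64(15), np.int64(14))
58 [19.9 41.8] [490.6 411.9] end-flat sharpness (np.int64(19), np.int64(17))
61 [20.2 41.4] [490.6 411.8] end-flat sharpness (np.int64(22), np.int64(17))
64 [21.2 41.2] [490.5 411.9] end-flat sharpness (np.int64(19), np.int64(19))
67 [22.9 40.9] [490.4 412. ] end-flat sharpness (np.int64(17), np.int64(19))
70 [24.5 40.6] [490.2 412. ] end-flat sharpness (np.int64(14), np.int64(22))
73 [26.  40.1] [490.1 412. ] end-flat sharpness (np.int64(11), np.int64(22))
58 0 0 [0.18 0.62 2.25 2.29 1.39 1.78] [-0.17  0.58  2.43  1.95  1.52  1.69]
58 0 3 [ 0.18  0.62  2.25  2.29  1.39 -1.36] [-0.17  0.58  2.43  1.95  1.52 -1.45]
58 15 0 [0.2  0.35 2.31
[... 1083 characters left out ...]
 -2.18] None
238 30 0 [ 0.71  1.24  0.57 -0.37  2.33  1.16] None
238 30 3 [ 0.71  1.24  0.57 -0.37  2.33 -1.98] None
238 45 0 [ 0.69  1.    0.85 -0.25  2.04  1.22] [ 0.72  1.26  0.24 -0.3   2.38  1.14]
238 45 3 [ 0.69  1.    0.85 -0.25  2.04 -1.92] [ 0.72  1.26  0.24 -0.3   2.38 -2.  ]
241 0 0 None None
241 0 3 None None
241 15 0 [ 0.73  1.49  0.28 -0.63  2.58  0.93] None
241 15 3 [ 0.73  1.49  0.28 -0.63  2.58 -2.21] None
241 30 0 [ 0.72  1.23  0.59 -0.4   2.31  1.12] None
241 30 3 [ 0.72  1.23  0.59 -0.4   2.31 -2.03] None
241 45 0 [ 0.7   0.99  0.86 -0.28  2.03  1.18] [ 0.73  1.24  0.29 -0.33  2.35  1.1 ]
241 45 3 [ 0.7   0.99  0.86 -0.28  2.03 -1.96] [ 0.73  1.24  0.29 -0.33  2.35 -2.04]
```

Wrist and scene agree (the top camera is biased about -5 mm in y), and blade x lies at about 60°, centred at (0.491, 0.412). The plan is to approach near-horizontally (pitch 15°) along +x_big with the jaws across the 40 mm width. After lifting, I rotate to pitch 105° so the cutter lies flat on the mat. I'll check IK for the whole chain first.

```bash
python3 - <<'E'
from h import *
from plant import *
r=np.radians
def tx(p,a): return np.array([np.cos(a)*np.cos(p),np.sin(a)*np.cos(p),-np.sin(p)])
c=np.array([.491,.412]); a=r(60);p=r(15)
g=np.r_[c,.092]+tx(p,a)*.010
for n,q in dict(stand_hi=g-tx(p,a)*.12+[0,0,.14],stand=g-tx(p,a)*.12,grasp=g,lift=g+[0,0,.12]).items():
    j=inverse_kinematics(q,[np.pi,p,a]); print(n,np.round(q,3),None if j is None else np.round(j,2))
# place: blade com at mat centre 
for az in (-36,54,144,60):
  for pp in (105,):
   for roll in (0,np.pi):
    A=r(az); q=np.array([.4143,.2808,.014])+tx(r(pp),A)*.010
    j=inverse_kinematics(q,[roll,r(pp),A]); j2=inverse_kinematics(q+[0,0,.12],[roll,r(pp),A]); print(az,round(roll),None if j is None else np.round(j,2),None if j2 is None else np.round(j2,2))
E
```

```text
stand_hi [0.438 0.32  0.26 ] [-0.14 -0.41  2.55  1.55  1.11 -0.52]
stand [0.438 0.32  0.12 ] [-0.14  0.16  2.51  1.79  1.16 -1.09]
grasp [0.496 0.42  0.089] [ 0.18  0.4   2.29  2.12  1.04 -1.17]
lift [0.496 0.42  0.209] [ 0.18  0.02  2.35  1.91  0.9  -0.82]
-36 0 [ 0.3   0.31  1.91  0.24  1.09 -0.77] [ 0.3   0.12  1.87  0.22  1.31 -0.71]
-36 3 [0.3  0.31 1.91 0.24 1.09 2.37] [0.3  0.12 1.87 0.22 1.31 2.43]
54 0 [ 0.51  0.4   1.79 -0.12  1.19 -1.95] [ 0.51  0.23  1.75 -0.11  1.4  -1.97]
54 3 [ 0.51  0.4   1.79 -0.12  1.19  1.19] [ 0.51  0.23  1.75 -0.11  1.4   1.17]
144 0 None None
144 3 [ 0.6   0.2   2.06 -0.34  0.82 -0.12] [ 0.6  -0.01  2.01 -0.28  1.07 -0.22]
60 0 [ 0.52  0.4   1.8  -0.14  1.17 -2.03] [ 0.52  0.22  1.76 -0.13  1.39 -2.06]
60 3 [ 0.52  0.4   1.8  -0.14  1.17  1.12] [ 0.52  0.22  1.76 -0.13  1.39  1.08]
```

```bash
cat >> h.py <<'E'
r=np.radians
def tx(p,a): return np.array([np.cos(a)*np.cos(p),np.sin(a)*np.cos(p),-np.sin(p)])
E
python3 - <<'E'
from h import *
from plant import *
c=np.array([.491,.412]); a=r(60);p=r(15); rot=[np.pi,p,a]
g=np.r_[c,.092]+tx(p,a)*.010
movep(g-tx(p,a)*.12+[0,0,.14],rot); print(observe()["time_s"])
move_l(g-tx(p,a)*.12,feed=.25,max_force=15)
print(move_l(g-tx(p,a)*.045,feed=.15,max_force=12)); 
snap("wrist","w2"); snap("scene","s2")
o=observe(); print(o["time_s"],o["eef_pos"],o["ft_force"])
E
```

```text
2.9917
False
4.4917 [0.47396418 0.38227686 0.10166291] [-0.35917843 -0.34787516  0.75295363]
```

View pics/w2.png

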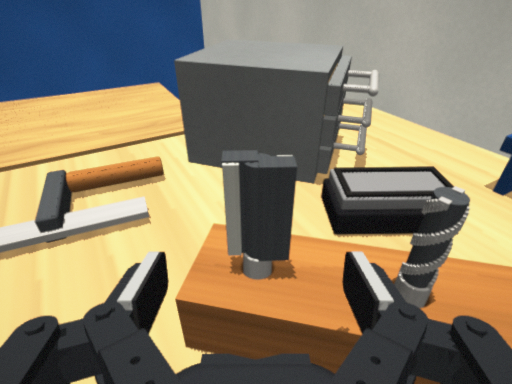

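View pics/s2.png

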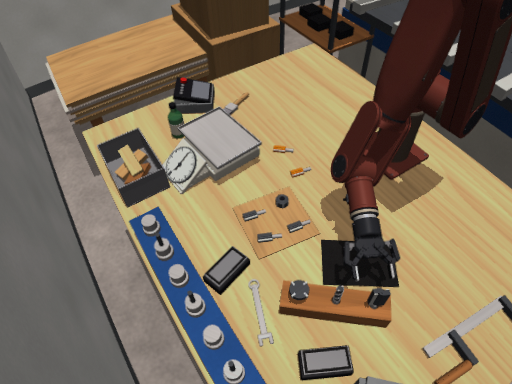

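The blade (cols 223–297) is centred between the fingers, and the right finger clears the spiral. Next I advance, grip and lift.

```bash
python3 - <<'E'
from h import *
from plant import *
np.set_printoptions(precision=3,suppress=True)
c=np.array([.491,.412]); a=r(60);p=r(15); rot=[np.pi,p,a]
g=np.r_[c,.092]+tx(p,a)*.010
print(move_l(g,feed=.12,max_force=12), observe()["ft_force"])
gripper_to(.030,80); o=observe(); print(o["opening"],o["ft_force"],o["time_s"])
snap("wrist","w3")
print(move_l(g+[0,0,.02],feed=.06,max_force=25)); o=observe(); print(o["ft_force"],o["opening"])
E
```

```text
False [ 0.305 -0.541  0.159]
0.037946233228717416 [-0.87  -2.51   2.293] 5.5083
False
[ 0.571 -0.527 -5.942] 0.03838058737280243
```

View pics/w3.png

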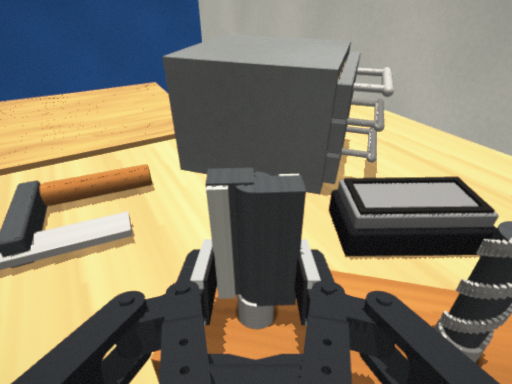

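The blade is held at a 38 mm opening, and about 5–6 N of weight came up. I'll lift clear and turn it over the mat.

```bash
python3 - <<'E'
from h import *
from plant import *
np.set_printoptions(precision=3,suppress=True)
c=np.array([.491,.412]); a=r(60);p=r(15)
g=np.r_[c,.092]+tx(p,a)*.010
print(move_l(g+[0,0,.17],feed=.2,max_force=30)); o=observe(); print(o["ft_force"],o["opening"],o["time_s"],o["q"])
P=np.array([.4143,.2808,.014])+tx(r(105),r(144))*.010
try:
    move_l(P+[0,0,.16],feed=.18,rotation=[np.pi,r(105),r(144)]); print("L")
except Unreachable as e: print(e)
o=observe(); print(o["time_s"],o["eef_pos"],o["q"],o["ft_force"],o["opening"])
snap("scene","s3")
E
```

```text
False
[-0.011 -1.045 -5.897] 0.0378703433672796 6.9417 [ 0.181 -0.118  2.344  1.802  0.858 -0.643]
L
9.525 [0.417 0.279 0.165] [ 0.596 -0.062  1.978 -0.27   1.148 -0.244] [-0.506 -0.566 -5.074] 0.038230084074023
```

View pics/s3.png

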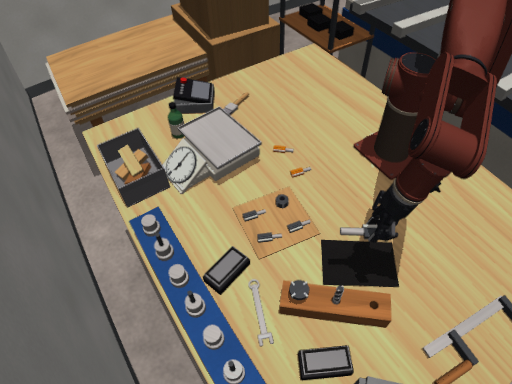

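The cutter is level above the mat with its shank pointing to image left (345,231). Lowering until contact.

```bash
python3 - <<'E'
from h import *
from plant import *
np.set_printoptions(precision=3,suppress=True)
P=np.array([.4143,.2808,.014])+tx(r(105),r(144))*.010
print(move_l(P+[0,0,.015],feed=.15,max_force=8)); 
print(move_l(P-[0,0,.008],feed=.03,max_force=3)); o=observe(); print(o["time_s"],o["eef_pos"]-P,o["ft_force"])
gripper_to(.07); o=observe(); print(o["opening"],o["ft_force"],o["time_s"])
t=tx(r(105),r(144)); e=o["eef_pos"]
move_l(e-t*.1,feed=.2); 
rot=[0,np.pi/2,r(144-180)]; print([inverse_kinematics(e*[1,1,0]+[0,0,z],[x,np.pi/2,r(144)]) for z in (.18,.01) for x in (0,np.pi)])
snap("wrist","w4"); snap("scene","s4"); print(observe()["time_s"])
E
```

```text
False
True
11.2083 [0.    0.    0.002] [-0.611 -1.175  5.129]
0.06987341228731744 [ 0.465  0.107 -0.8  ] 11.6167
[array([ 0.433, -0.038,  1.902,  0.   ,  1.278,  2.632]), array([ 0.433, -0.038,  1.902,  0.   ,  1.278, -0.509]), array([0.433, 0.211, 2.002, 0.   , 0.929, 2.632]), array([ 0.433,  0.211,  2.002,  0.   ,  0.929, -0.509])]
12.3667
```

View pics/w4.png

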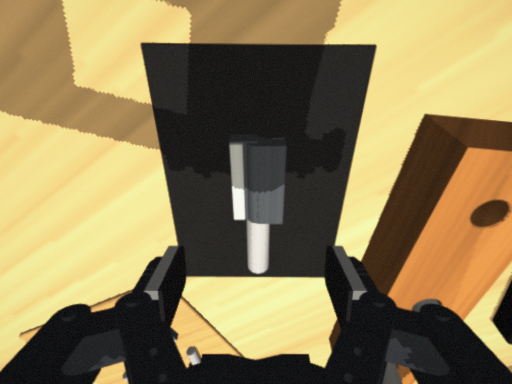

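View pics/s4.png

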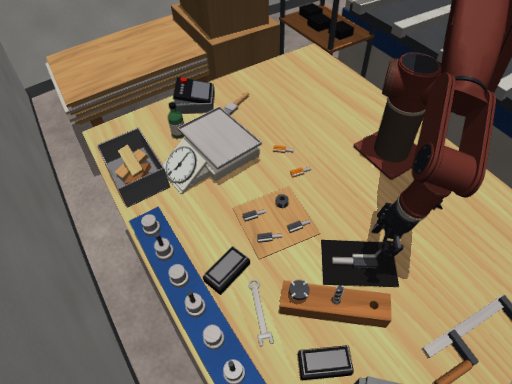

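The cutter lies flat on the mat (tip edge near row 138, shank end near (258,272)), so I measure it and regrasp tool-down.

```bash
python3 - <<'E'
from h import *
from plant import *
np.set_printoptions(precision=4,suppress=True)
im,d,K,D,T=load("pics/w4.npz"); W=cloud(d,K,D,T); z=W[...,2]
m=np.zeros(z.shape,bool); m[125:280,215:300]=1; m&=(z>.009)&(z<.04)
q=W[m][:,:2]; print(len(q),np.percentile(z[m],[5,50,95]))
t=r(144);u=np.array([np.cos(t),np.sin(t)]);v=np.array([-u[1],u[0]])
c=np.array([.4143,.2808]); A=(q-c)@u;B=(q-c)@v
print("along",np.percentile(A,[.5,99.5]),"across",np.percentile(B,[.5,99.5]))
bl=(A>-.01)&(A<.04); print("blade across",np.percentile(B[bl],[1,99])); sh=A<-.03; print("shank across",np.percentile(B[sh],[2,98]))
P=onplane([(230,140),(286,140),(258,272),(233,219),(282,222)],.018,K,D,T)[:,:2]-c; print(P@u,P@v)
for az in (5.5,185.5):
    print(az,[inverse_kinematics([.535,-.36,zz],[np.pi,np.pi/2,r(az)]) for zz in (.1,.2)])
E
```

```text
5477 [0.0148 0.0213 0.0235]
along [-0.0788  0.0492] across [-0.0191  0.0202]
blade across [-0.019   0.0199]
shank across [-0.0095  0.0095]
[ 0.0508  0.0508 -0.0848 -0.0205 -0.0236] [ 0.0197 -0.0195 -0.0007  0.0204 -0.0204]
5.5 [array([-0.7145,  0.3847,  1.5803,  0.    ,  1.1766,  0.7603]), array([-0.7145,  0.289 ,  1.5038,  0.    ,  1.3488,  0.7603])]
185.5 [array([-0.7145,  0.3847,  1.5803, -0.    ,  1.1766, -2.3813]), array([-0.7145,  0.289 ,  1.5038, -0.    ,  1.3488, -2.3813])]
```

```bash
python3 - <<'E'
from h import *
from plant import *
np.set_printoptions(precision=3,suppress=True)
rot=[np.pi,np.pi/2,r(144)]; c=np.array([.4143,.2808])
move_l(np.r_[c,.09],feed=.2,rotation=rot)
print(move_l(np.r_[c,.0065],feed=.12,max_force=6)); o=observe(); print(o["time_s"],o["eef_pos"],o["ft_force"])
gripper_to(.03,80); o=observe(); print(o["time_s"],o["opening"],o["ft_force"])
print(move_l(np.r_[c,.03],feed=.08,max_force=25)); print(move_l(np.r_[c,.19],feed=.25,max_force=25))
o=observe(); print(o["time_s"],o["opening"],o["ft_force"],o["torque"])
snap("wrist","w5"); snap("top","t5")
crop("pics/t5.png",290,110,430,230,5,"pics/c8.png")
E
```

```text
False
13.6667 [0.415 0.281 0.007] [ 0.551 -0.044  0.034]
14.05 0.03790525632493289 [-1.214 -0.261  6.638]
False
False
15.2833 0.038192420591792786 [-0.458 -0.407 -6.546] [0.044 0.092 0.016]
```

View pics/w5.png

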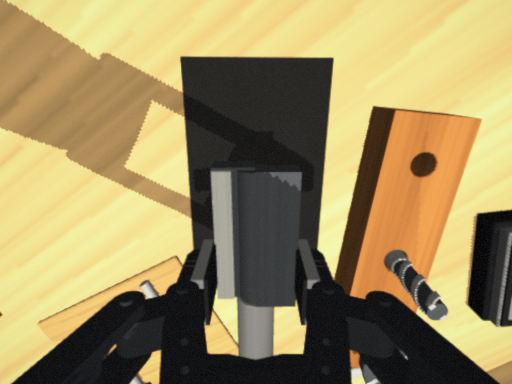

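View pics/c8.png

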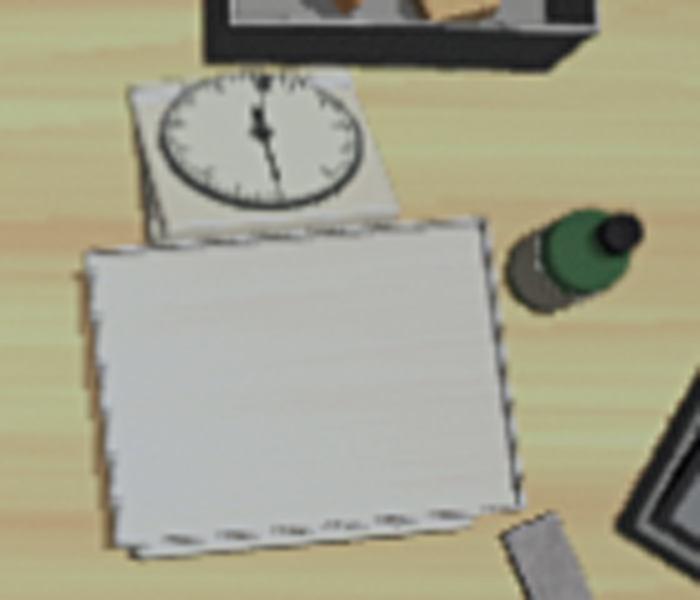

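Held flat again with a 6.5 N weight. Pan pose next, from the scene camera (which agreed with the wrist).

```bash
python3 - <<'E'
from h import *
np.set_printoptions(precision=4,suppress=True)
for n in ("scene0","s2","top0"):
    im,d,K,D,T=load(f"pics/{n}.npz"); W=cloud(d,K,D,T); z=W[...,2]
    m=(z>.078)&(z<.105)&(np.abs(W[...,0]-.534)<.14)&(np.abs(W[...,1]+.343)<.17)
    _,lab,st,_=cv2.connectedComponentsWithStats(m.astype(np.uint8)); k=1+st[1:,4].argmax(); m=lab==k
    m=cv2.erode(cv2.dilate(m.astype(np.uint8),np.ones((3,3))),np.ones((3,3)))>0
    q=W[m&(z>.078)][:,:2].astype(np.float32)*1000; print(n,len(q),cv2.minAreaRect(q),np.nanmedian(z[m]))
crop("pics/scene0.png",150,95,270,195,6,"pics/c9.png")
E
```

```text
scene0 2771 ((533.9998779296875, -343.58929443359375), (189.8286590576172, 263.28765869140625), 5.843422889709473) 0.08710839029054529
s2 2763 ((534.057861328125, -344.22674560546875), (190.39768981933594, 261.3175964355469), 5.663632869720459) 0.08715089759454553
top0 5353 ((556.9127807617188, -345.599365234375), (230.369873046875, 259.06414794921875), 5.768880367279053) 0.08626988351381448
```

View pics/c9.png

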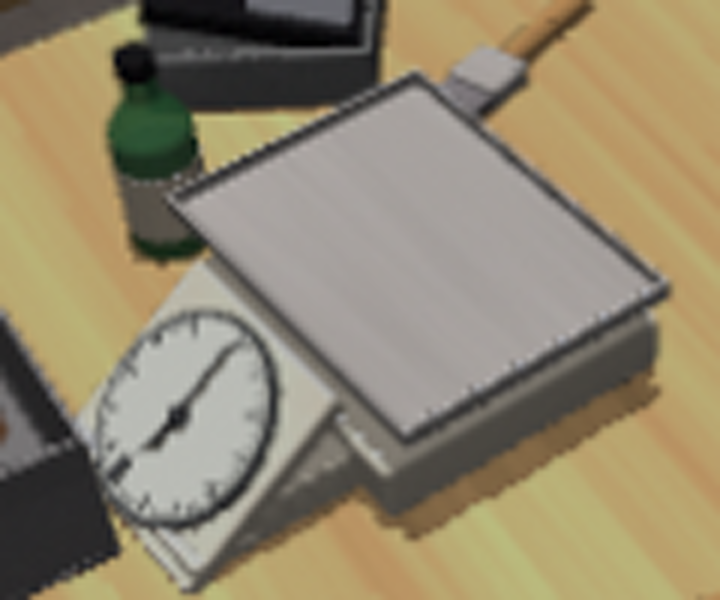

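```bash
cat >> h.py <<'E'
PC=np.array([.534,-.3415]); PY=np.radians(5.75)
def pan(x,y,z): 
    return np.array([PC[0]+x*np.cos(PY)-y*np.sin(PY),PC[1]+x*np.sin(PY)+y*np.cos(PY),z])
E
python3 - <<'E'
from h import *
from plant import *
np.set_printoptions(precision=3,suppress=True)
rot=[np.pi,np.pi/2,PY]
movep(pan(10,-40,0)*0+pan(.010,-.040,.19),rot); o=observe(); print(o["time_s"],o["ft_force"],o["opening"],o["eef_pos"])
print(move_l(pan(.01,-.04,.100),feed=.15,max_force=6)); 
print(move_l(pan(.01,-.04,.078),feed=.025,max_force=5.2)); o=observe(); print(o["time_s"],o["ft_force"],o["eef_pos"])
E
```

```text
17.7833 [-0.392 -0.527 -5.09 ] 0.03758507368352586 [ 0.549 -0.379  0.19 ]
False
True
19.2417 [ 2.035 -1.726  0.562] [ 0.548 -0.38   0.081]
```

```bash
python3 - <<'E'
from h import *
from plant import *
np.set_printoptions(precision=3,suppress=True)
gripper_to(.062); print(observe()["ft_force"])
move_l(pan(.01,-.04,.22),feed=.25); print(observe()["time_s"])
# view pan+dial: camera is opposite tool z; roll pi -> camera on +x side
snap("wrist","w6"); snap("scene","s6"); snap("top","t6")
crop("pics/s6.png",150,95,270,195,6,"pics/c10.png")
E
```

```text
[-0.34   0.084  1.239]
20.3083
```

View pics/w6.png

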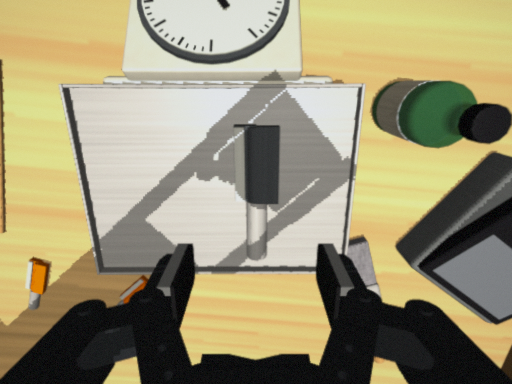

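View pics/c10.png

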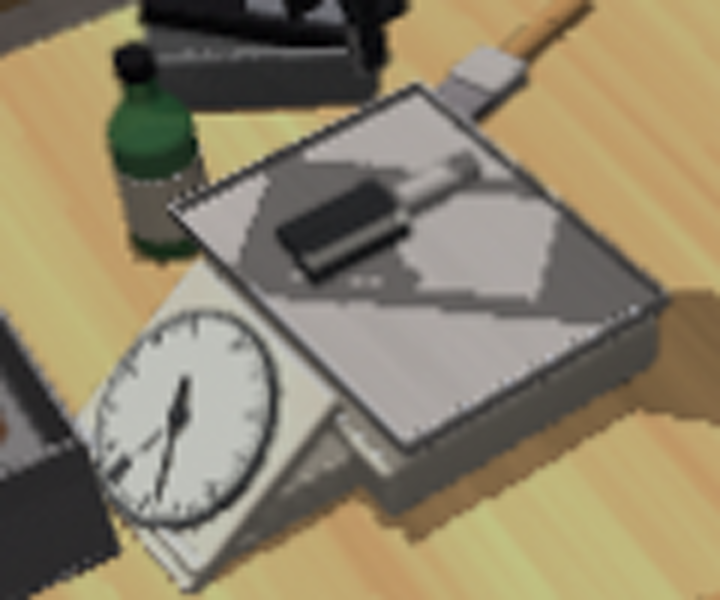

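The big cutter lies flat in the pan, and the pointer is now short of the marker. Computing both angles by fitting the dial plane.

```bash
cat >> h.py <<'E'
def dial(name,tips,x0=150,y0=95,s=6):
    im,d,K,D,T=load(f"pics/{name}.npz"); W=cloud(d,K,D,T)
    to=lambda p:(x0+p[0]/s-.5+.5/s,y0+p[1]/s-.5+.5/s)
    cx,cy=map(int,map(round,to((185,418))))
    m=np.zeros(d.shape,bool); cv2_=np.zeros(d.shape,np.uint8); cv2.circle(cv2_,(cx,cy),11,1,-1); q=W[(cv2_>0)&(d>0)]
    c=np.median(q,0)
    for _ in range(4):
        u,sv,vt=np.linalg.svd(q-q.mean(0)); n=vt[2]*np.sign(vt[2][2]); e=(q-q.mean(0))@n; q=q[np.abs(e)<2.5*np.std(e)+1e-6]
    o=q.mean(0); px=np.array([np.cos(PY),np.sin(PY),0]); z0=-px+n*(px@n); z0/=np.linalg.norm(z0); cw=np.cross(z0,n)
    p=cv2.undistortPoints(np.array([to(t) for t in tips],float).reshape(-1,1,2),K,D).reshape(-1,2); ray=np.c_[p,np.ones(len(p))]@T[:3,:3].T; C=T[:3,3]
    P=C+ray*(((o-C)@n)/(ray@n))[:,None]
    for t in P[1:]:
        v=t-P[0]; print("r",round(np.linalg.norm(v),4),"ang",round(np.arctan2(v@cw,v@z0)%(2*np.pi),3))
    print("n",np.round(n,3),"centre",np.round(P[0],3))
E
python3 - <<'E'
from h import *
dial("scene0",[(178,413),(240,343),(120,470)])
dial("s6",[(178,413),(158,500),(120,470)])
E
```

```text
r 0.0551 ang 0.078
r 0.0496 ang 3.309
n [0.564 0.059 0.824] centre [ 0.699 -0.33   0.055]
r 0.0519 ang 2.558
r 0.0497 ang 3.312
n [0.568 0.061 0.821] centre [ 0.699 -0.33   0.055]
```

Pointer reads about 2.55 and marker about 3.31, a gap of about 0.75. One small cutter (0.93) should do it. I'll look at small2 from above.

```bash
python3 - <<'E'
from h import *
from plant import *
np.set_printoptions(precision=4,suppress=True)
a=r(-14.3); c=np.array([.583,-.034])+.012*np.array([np.cos(a),np.sin(a)])
movep(np.r_[c,.16],[np.pi,np.pi/2,a]); o=observe(); print(o["time_s"],o["eef_pos"],o["q"])
snap("wrist","w7")
E
```

```text
21.7833 [ 0.5949 -0.0378  0.1601] [-0.1956  0.2111  1.6747 -0.0004  1.2553  1.6253]
```

View pics/w7.png

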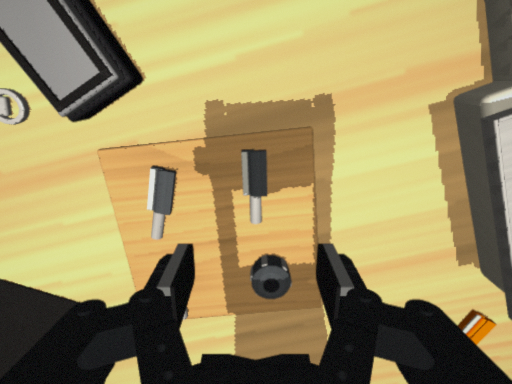

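```bash
python3 - <<'E'
from h import *
im,d,K,D,T=load("pics/w7.npz"); W=cloud(d,K,D,T); z=W[...,2]
m=np.zeros(z.shape,bool); m[140:230,232:280]=1; m&=(z>.0115)&(z<.04)
_,lab,st,_=cv2.connectedComponentsWithStats(m.astype(np.uint8)); m=lab==1+st[1:,4].argmax()
q=W[m][:,:2]*1000; print(len(q))
print(cv2.minAreaRect(q.astype(np.float32)),np.median(z[m]))
for deg in (-18,-16,-14,-12,-10):
    a=r(deg);u=np.array([np.cos(a),np.sin(a)]);v=np.array([-u[1],u[0]]);A=q@u;B=q@v
    bl=A>np.percentile(A,50); sh=A<A.min()+25
    c=(A.max()+A.min())/2*u; print(deg,np.ptp(A),"blade",np.percentile(B[bl],[1,99]),"shank",np.percentile(B[sh],[3,97]),"mid",(A.max()+A.min())/2*u+np.mean(np.percentile(B[bl],[1,99]))*v)
E
```

```text
1444
((582.1693115234375, -33.86033630371094), (23.970781326293945, 75.11671447753906), 77.28758239746094) 0.017018681539590547
-18 76.12844096045023 blade [137.42251987 162.05413186] shank [139.94683777 151.3888895 ] mid [583.15730933 -32.03510264]
-16 75.82160297810185 blade [117.02756746 141.23544188] shank [121.11362258 132.39745494] mid [582.72823076 -32.75919986]
-14 75.42238805194711 blade [ 96.47135035 120.27012904] shank [102.11500351 113.13746978] mid [582.35152631 -33.50818165]
-12 75.00866707680404 blade [75.86646218 99.23412755] shank [82.7799653  93.56885574] mid [582.07035502 -34.21665278]
-10 75.37324751866072 blade [54.94288879 78.44380847] shank [63.3439252  74.29070021] mid [582.0802635  -34.91425436]
```

```bash
python3 - <<'E'
from h import *
from plant import *
np.set_printoptions(precision=3,suppress=True)
a=r(-12.7); c=np.array([.5822,-.0338])+.012*np.array([np.cos(a),np.sin(a)])
gripper_to(.05); move_l(np.r_[c,.05],feed=.15,rotation=[np.pi,np.pi/2,a])
print(move_l(np.r_[c,.0088],feed=.08,max_force=6)); o=observe(); print(o["time_s"],o["eef_pos"],o["ft_force"])
f0=o["ft_force"][2]
gripper_to(.015,60); print(observe()["opening"])
print(move_l(np.r_[c,.03],feed=.08,max_force=20),move_l(np.r_[c,.19],feed=.25)); o=observe(); print(o["time_s"],o["opening"],o["ft_force"],f0)
movep(pan(.012,.042,.19),[np.pi,np.pi/2,PY]); o=observe(); print(o["time_s"],o["opening"],o["ft_force"])
snap("wrist","w8")
E
```

```text
False
23.6583 [ 0.594 -0.036  0.008] [ 0.117 -0.961  0.525]
0.021857187008795072
False False
25.225 0.02186166803064733 [ 0.094 -0.554 -2.448] 0.5250727729371598
26.2667 0.021863670836966442 [ 1.19   0.934 -2.042]
```

View pics/w8.png

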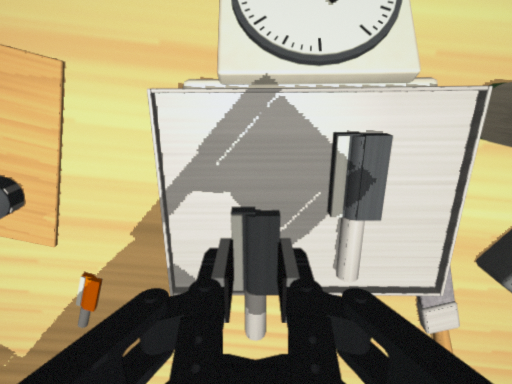

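The small cutter is held flat over the free half of the pan. Setting it down slowly.

```bash
python3 - <<'E'
from h import *
from plant import *
np.set_printoptions(precision=3,suppress=True)
print(move_l(pan(.012,.042,.088),feed=.15,max_force=6)); hold(.2); print(observe()["ft_force"])
print(move_l(pan(.012,.042,.075),feed=.02,max_force=1.9)); o=observe(); print(o["time_s"],o["ft_force"],o["eef_pos"])
E
```

```text
False
[ 0.635 -0.251 -2.822]
True
27.8583 [ 1.803 -1.361  0.349] [ 0.541 -0.298  0.077]
```

```bash
python3 - <<'E'
from h import *
from plant import *
np.set_printoptions(precision=3,suppress=True)
gripper_to(.042); print(observe()["ft_force"])
move_l(pan(.012,.042,.20),feed=.25); 
movep([.45,-.20,.36],[np.pi,np.pi/2,PY]); hold(.5)
print(observe()["time_s"])
snap("wrist","w9"); snap("scene","s9"); snap("top","t9")
crop("pics/s9.png",150,95,270,195,6,"pics/c11.png")
E
```

```text
[-0.795 -0.082 -0.105]
30.1833
```

View pics/c11.png

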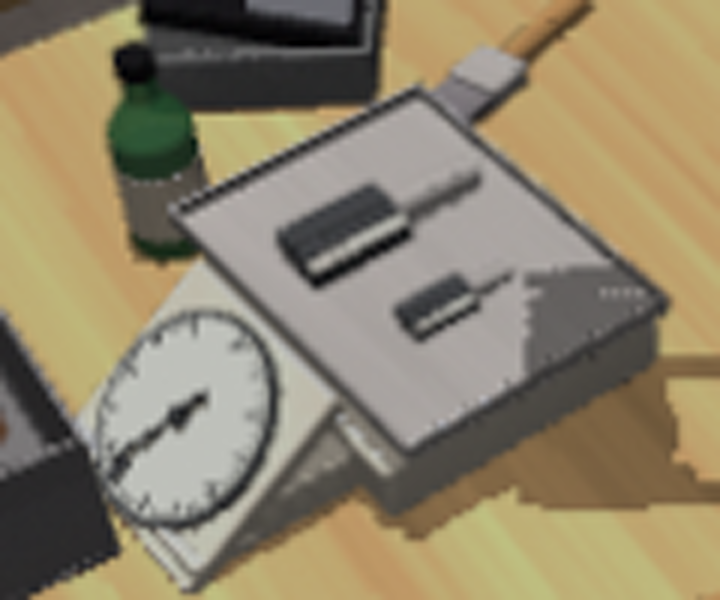

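View pics/w9.png

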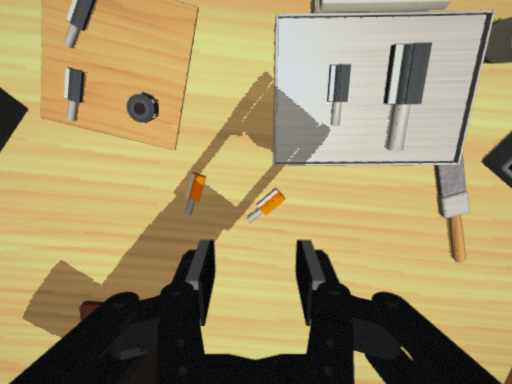

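Both cutters lie flat in the pan and the pointer is very near the marker. I'll bring the wrist camera over the dial to tell for sure.

```bash
python3 - <<'E'
from h import *
from plant import *
np.set_printoptions(precision=3,suppress=True)
P=[.64,-.325,.26]; print(inverse_kinematics(P,[np.pi,np.pi/2,PY]))
movep(P,[np.pi,np.pi/2,PY]); hold(.2); print(observe()["time_s"])
im,d,K,D,T=snap("wrist","w10"); p=proj([.699,-.33,.055],K,D,T)[0]; print(p)
x,y=map(int,p); y0=max(0,y-60); x0=x-70; print(x0,y0); crop("pics/w10.png",x0,y0,x+70,y0+115,5,"pics/c12.png")
E
```

```text
[-0.58   0.428  1.214  0.     1.499  0.891]
31.5083
[264.86  107.983]
194 47
```

View pics/c12.png

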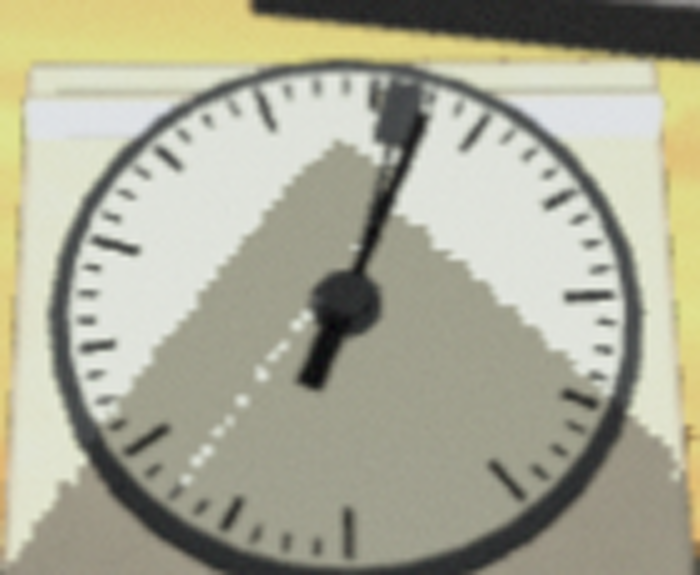

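In this view clockwise runs bottom, left, top, right. The pointer tip (420,118) lies clockwise past the marker tab (400,110) by about 0.1 rad, so it has reached the marker. I'll move clear, then check everything once more with the top camera, since a careful person would check the rest of the scene too.

```bash
python3 - <<'E'
from h import *
from plant import *
hold(.5); snap("wrist","w11"); crop("pics/w11.png",194,47,334,162,5,"pics/c13.png")
a=cv2.imread("pics/w10.png").astype(int);b=cv2.imread("pics/w11.png").astype(int)
print("dial change px",(abs(a-b).max(2)[47:162,194:334]>40).sum())
movep([.40,-.10,.35],[np.pi,np.pi/2,PY]); snap("scene","s12"); snap("top","t12"); print(observe()["time_s"],observe()["ft_force"])
E
```

```text
dial change px 912
33.4917 [-0.97155416  1.29373989 -0.39499418]
```

View pics/s12.png

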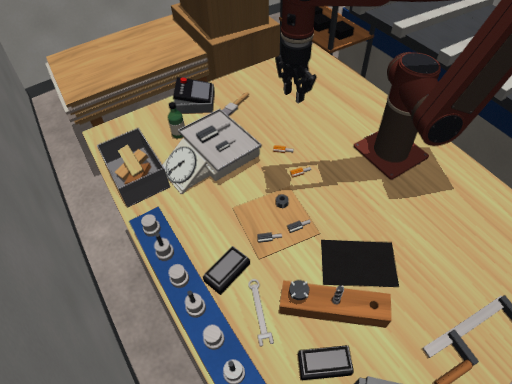

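View pics/c13.png

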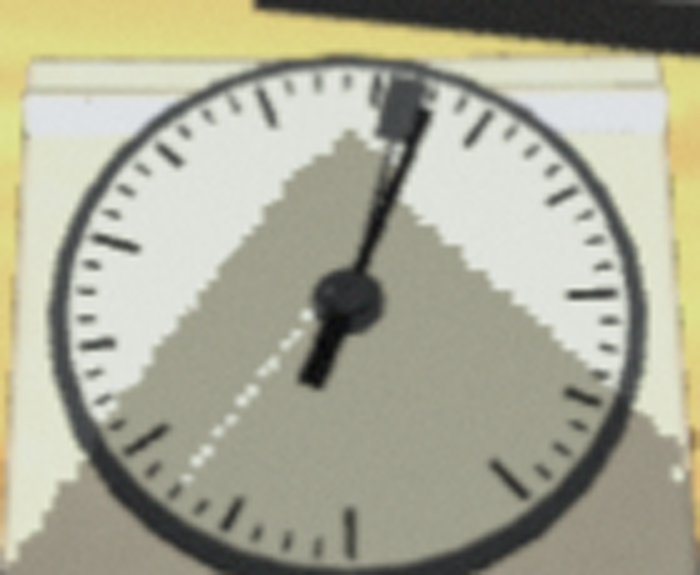

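The pointer is steady, just past the marker's tab; the two dial frames differ only by a slight camera shift. The other two small cutters and the nut are still on the board, and the other listed objects look undisturbed. Handing in.

```bash
python3 -c "
from plant import *
job_done(); print(observe()['time_s'])"
```

```text
the job is handed in; nothing more can be done
the job is handed in; nothing more can be done
```

The job is handed in, about 33.5 s into the 72 s allowed. The pan holds the big cutter and one small cutter, and the pointer has reached the marker.

- **Big cutter:** I drew it out of the block, laid it flat on the mat and let go. I then regripped it across the blade and set it flat in the pan, lowering it until the pan carried its weight.
- **Small cutter:** With the big cutter alone, the pointer read about 2.55 rad and the marker about 3.31, so it was short. I added small2, which was enough.
- **Last checks:** Two wrist-camera close-ups of the dial show the pointer steady and about 0.1 rad past the marker's tab. The other two small cutters and the nut are still on the board, and nothing else looked moved. The arm stood clear of everything.
- **Disagreements:**
  - The top camera read about 5 mm off in y against the other two, so I used the wrist and scene cameras for positions.
  - My scene-camera dial reading showed 0.08 rad at zero, so the absolute angles carry about that error. The close-up comparison of pointer and marker does not depend on it.

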